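Dock a gas manifold behind its keeper post

TASK

Push the aluminium gas manifold home in its bench bracket: angle its right-hand end in behind the short steel post, then swing the left-hand end in until the spring catch has snapped back in front of it and the bar lies square and flush against the bracket's back. Only push it along the bench with the fingers on one side of it at a time, never gripping or lifting it, and leave the tools and fittings round about where they are.

Things in the scene. Friction and masses are not known exactly. Their poses are not given: they have to be found in the camera images.
- manifold: Gas manifold: loose aluminium bar, 240 mm long, 30 mm square, 0.4 to 0.75 kg evenly spread, flat on the bench in front of the bracket; five brass hose outlets, 17 mm wide, stand in a row on its top, to 54 mm above the bench. Origin: centre of its underside; y along it to its left-hand end, x squarely across it to the bracket, z up. Its four upright faces are flat and can be pushed up to 28 mm height.
- manifold_right_end (a point): Centre of the manifold's right-hand end face (manifold frame 0, -120, 15 mm).
- manifold_left_end (a point): Centre of the manifold's left-hand end face (manifold frame 0, +120, 15 mm).
- bracket: Grey steel bracket fixed to the bench: a bay open towards the robot, without a floor. Origin on the bench, at the middle of the front face of its back; x points away from the robot into the back, y to the left along the back, z up. The back is upright, 38 mm high, its face at x = 0 from y = -131 to +131 mm; a flat foot lies behind it.
- right_cheek (a point): Front inner edge of the bay's right cheek, mid-height (bracket frame -34, -123, 17 mm). The cheek is upright, 34 mm high, 4 mm thick, and runs from here to the back; a 3 mm flat foot lies outside it, to y = -152 mm.
- left_cheek (a point): Front inner edge of the bay's left cheek, mid-height (bracket frame -26, +123, 17 mm), 34 mm high, 4 mm thick. There are 246 mm between the cheeks for the 240 mm bar. A 3 mm flat foot lies outside it (bracket x -70 to +12, y +125 to +155 mm).
- post_top (a point): Centre of the top of a fixed upright steel post, 20 mm in diameter, 44 mm high, in front of the right-hand part of the bay (bracket frame -52, -85, 44 mm). 42 mm lie between post and back for the 30 mm bar: a bar angled by 15 to 20 degrees with its right-hand end leading passes behind the post as far as the right cheek.
- seat (a point): Where the manifold's origin lies when it is home (bracket frame -15, 0, 0 mm; same axes as the bracket).
- catch (a joint): Spring catch at the left of the bay: a steel strip, 10 to 30 mm above the bench, slanting 27 mm from its pin inward and back to its tip. Angle in rad: 0 = sprung shut against its stop, tip in the bay; up to 0.62 as the tip goes outward (left). The bar's left end pushes it aside on the way in (about 2 to 5 N at the bar) and it springs back to 0 in front of the bar.
- catch_pin (a point): Top of the catch's upright pin, 12 mm in diameter, 36 mm high (bracket frame -61, +127.5, 36 mm).
- catch_tip (a point): Round tip of the catch when shut (bracket frame -38, +113.5, 20 mm), 5 mm in diameter; this point is fixed to the bracket and does not move with the catch.
- copper_coil: Bystander: coil of thin copper tube, 108 x 91 x 23 mm, loose, left of the bracket. Origin under its centre.
- tube_cutter: Bystander: small red tube cutter, 32 x 58 x 20 mm, loose, at the left. Origin under its centre.
- pliers: Bystander: orange-handled pliers, 46 x 162 x 12 mm, loose, at the right in front. Origin under its centre.
- brass_union: Bystander: brass tube union, 22 x 39 x 19 mm, loose, right of the bracket. Origin under its centre.
- steel_tee: Bystander: steel tee fitting, 29 x 36 x 14 mm, loose, just left of the bracket. Origin under its centre.
- spanner_1: Bystander: open-ended spanner, 22 x 125 x 5 mm, loose, at the left. Origin under its centre.

How it is judged:
By the outcome, as a careful person would: the job done as asked, in the order asked, and still so for the second after the job is handed in, with the robot touching nothing.
It also fails if it takes over 72 s, if anything falls off the work surface, if the arm or the gripper's body presses on something with over 40 N, if the wrist force passes 120 N, or if a joint passes its speed limit or range.

ROBOT

A 6-joint arm with a two-finger parallel gripper is mounted at the origin on a cart in front of the work surface, level with it; the furniture and walls round the work are solid. World frame = base frame: x ahead of the robot, y to its left, z up, the work surface at z = 0. Lengths are in mm, angles in rad, forces in N, time in s.
With the tool pointing down it reaches from about 375 to 925 mm from the base axis. Payload 5.7 kg.
Tool frame: the origin (TCP) lies between the finger pads; the fingertips stand 19 mm ahead of it and the grasp point (between the pads) is the TCP (tip_reach is the distance from the TCP to the fingertips, in mm); z points along the fingers, y is the line along which they close (so a half turn about z gives the same grasp; the last joint's range is limited). The gripper opens to 88 mm and grips with 3 to 60 N. Pads are 20 mm wide; open, the fingers measure 115 mm over their backs; the gripper's body (75 mm by 178 mm) begins 61 mm behind the grasp point.
Start: joints at [-1.341, 0.359, 1.51, -0, 1.272, -0.115], TCP at [202.789, -564.66, 241.623] pointing down, gripper open.
Joint ranges: [-2.97, 2.97], [-1.01, 2.36], [0.21, 2.38], [-0.96, 4.11], [0.2, 2.71], [-2.98, 2.98]. Speed limits (rad/s): [2.39, 2.39, 3.14, 3.14, 3.14, 3.14].

INTERFACE

Orientations are given as a rotation vector (axis times angle).
In Python, from cell import * gives the robot as it stands. Calls block until the motion is done:
- move_ptp(position, orientation): joint-space move of the TCP to a pose.
- move_l(position, rot=None, v=150): straight line of the TCP; rot=None keeps the orientation; v is the mean speed in mm/s.
- set_joints(angles): joint-space move.
- ungrasp() and grab(): open the fingers fully, or close them until they stop; the grip force is fixed at half the most.
- sleep(seconds).
- inverse_kinematics(position, orientation): joint angles nearest the present ones, or None.
- read_camera(name): name is "scene" or "top" or "wrist"; returns the picture (420x560x3 uint8, red, green, blue); there is no depth.
- camera_params(name): a dict with "fovy" (degrees; the focal length in pixels is half the picture's height over the tangent of half this angle, whatever the lens; pixels are square), "cx", "cy" (the principal point, pixels), "rvec" (rotation vector, rad) and "tvec" (3), from world to camera coordinates, as OpenCV has them; the wrist camera has in their place "mount" (4x4, takes a point from camera to tool coordinates, whose origin is the TCP and whose axes are the flange's). Camera axes: x right, y down, z forward; pixel columns grow to the right and rows downward; lengths in mm; the calibration is good to about 2 mm. A picture is of the moment at which its call begins: read the wrist's pose just before it. camera_params takes no time and is no camera call.
A pose or a line that the arm cannot do raises PlanningError and nothing moves.
- hand_in(): hands the job in; it is judged then, once.
Readings, each from a call of its own:
- get_clock(): time.
- get_joints(): joint angles.
- get_qvel(): joint speeds.
- get_tau(): joint torques, N m.
- get_ee_pos(): TCP position.
- get_tcp_rot(): TCP orientation.
- get_wrist_force(): force on the tool from outside, world axes, zero at the start.
- get_torque(): the same for the moment, N m.
- get_finger_gap(): finger opening in mm.
- get_grasp_force(): force on a finger pad.
Only numpy, scipy, OpenCV 4.12 (cv2) and the standard library are available. Lean on these libraries where they do the work, as an engineer would, in place of code of your own. Each camera call takes 0.05 s, during which the arm holds its last target. There are 200 camera calls.

## Working session

There is one attempt and no reset: what is moved stays moved. The work goes in short steps, each a Python script; the robot and the scene stay as the last script left them, time stands still between calls to the robot, and variables do not carry over. Pictures are saved under pics/ and viewed, at most 10 in all, crops included, and the job is handed in when it is done.

```bash
ls && mkdir -p pics && python3 - <<'E'
from cell import *
import cv2
for n in ("top","scene"):
    im=read_camera(n); cv2.imwrite(f"pics/{n}0.png",im[:,:,::-1]); p=camera_params(n); print(n,p)
print(get_clock(),get_tcp_rot())
print(camera_params("wrist"))
E
```

```text
pics
top {'fovy': 55.803384717662404, 'cx': 277.2995239577646, 'cy': 205.99599582192906, 'rvec': array([ 2.1028374 , -2.1518737 ,  0.13738356]), 'tvec': array([109.85565916, 569.01230163, 941.28193099])}
scene {'fovy': 46.734594536569574, 'cx': 278.538457890693, 'cy': 218.75268491120025, 'rvec': array([ 1.19226992, -2.27275467,  1.04156137]), 'tvec': array([417.05437698, 335.35933217, 901.06690764])}
0.1 [-3.09338619e+00 -5.38627291e-01  1.62518718e-04]
{'fovy': 66.58603776186179, 'cx': 276.27141082944024, 'cy': 203.90033350180707, 'mount': array([[-1.31501271e-03, -9.70113318e-01, -2.42648759e-01,
         6.59209291e+01],
       [ 9.99999047e-01, -1.17378760e-03, -7.26583032e-04,
        -1.79085346e+00],
       [ 4.20049771e-04, -2.42649484e-01,  9.70113937e-01,
        -1.42387426e+02],
       [ 0.00000000e+00,  0.00000000e+00,  0.00000000e+00,
         1.00000000e+00]])}
```

View pics/top0.png

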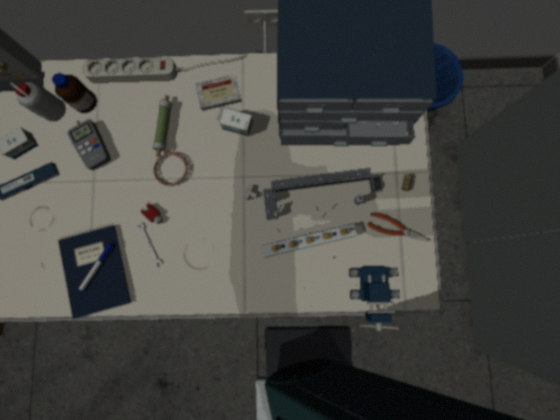

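View pics/scene0.png

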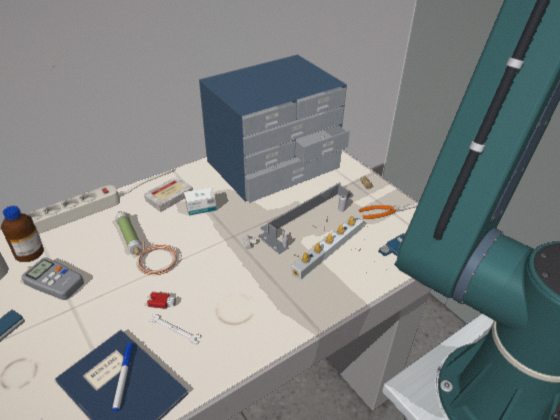

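The top view shows the bracket back from about (275,185) to (372,175) px and the bar from (264,250) to (365,230). The pliers lie close to the bar's right end, and the tee, cutter, spanner and coil are to the left. The scene view shows the cabinet with its open drawer behind the bracket. Next I'll take a rough fix and a close wrist view.

```bash
cat > h.py <<'E'
from cell import *
import numpy as np, cv2
from scipy.spatial.transform import Rotation as R
def rot(yaw):  # tool down, tool x at world yaw
    return (R.from_euler('z',yaw)*R.from_rotvec([np.pi,0,0])).as_rotvec()
def cam(name,pose=None):
    p=camera_params(name); f=210/np.tan(np.radians(p['fovy'])/2)
    if name=='wrist':
        pos,rv=pose; M=p['mount']; Rt=R.from_rotvec(rv).as_matrix()
        return f,p['cx'],p['cy'],Rt@M[:3,:3],np.array(pos)+Rt@M[:3,3]
    Rc=R.from_rotvec(p['rvec']).as_matrix()
    return f,p['cx'],p['cy'],Rc.T,-Rc.T@p['tvec']
def ray(c,px,z):
    f,cx,cy,Rw,o=c; px=np.atleast_2d(np.array(px,float))
    d=np.c_[(px[:,0]-cx)/f,(px[:,1]-cy)/f,np.ones(len(px))]@Rw.T
    return (o+d*((z-o[2])/d[:,2])[:,None])[:,:2]
def proj(c,P):
    f,cx,cy,Rw,o=c; q=(np.atleast_2d(P)-o)@Rw
    return np.c_[cx+f*q[:,0]/q[:,2],cy+f*q[:,1]/q[:,2]]
def shot(name,fn=None):
    pose=(get_ee_pos(),get_tcp_rot()) if name=='wrist' else None
    im=read_camera(name)
    if fn: cv2.imwrite('pics/'+fn,im[:,:,::-1])
    return im,cam(name,pose)
E
python3 - <<'E'
from h import *
c=cam('top')
print(ray(c,[[275,187],[372,176],[271,200],[360,199]],35).round())
print(ray(c,[[264,250],[365,230]],20).round(), ray(c,[[282,135],[410,130]],60).round())
q=ray(c,[[320,205]],0)[0]; print(q)
p=[q[0]+20,q[1],260]
move_ptp(p,rot(0)); print(get_clock(),get_ee_pos(),get_joints())
shot('wrist','w1.png')
E
```

```text
[[ 622.  102.]
 [ 644. -144.]
 [ 589.  113.]
 [ 586. -111.]]
[[ 464.  133.]
 [ 509. -122.]] [[ 750.   81.]
 [ 753. -240.]]
[578.46642333 -13.18637186]
2.5167 [598.44905537 -14.00337484 259.95947212] [-1.38567865e-01  3.41328794e-01  1.48983542e+00 -3.09779634e-04
  1.31046605e+00  1.43314031e+00]
```

View pics/w1.png

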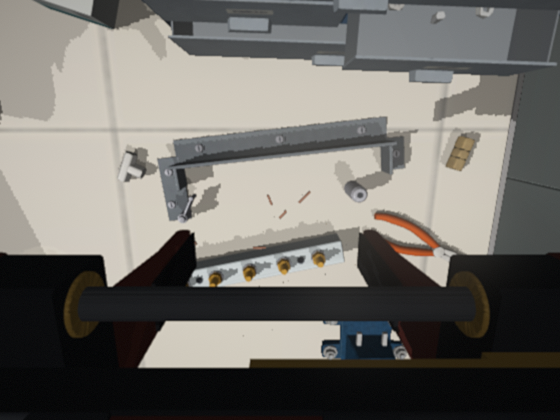

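The wrist view shows the post top at about (362,195), the bracket, the tee at (130,165) and the bar at rows 240–285. The fingers hide the bar's left end. I'll pull back and enlarge.

```bash
python3 - <<'E'
from h import *
move_l([505,-14,260],v=250); sleep(0.2)
pose=(get_ee_pos(),get_tcp_rot()); print(pose,get_clock())
im,c=shot('wrist','w2.png'); np.save('w2.npy',np.r_[pose])
cv2.imwrite('pics/w2c.png',cv2.resize(im[20:230,120:400],None,fx=2.857,fy=2.857,interpolation=cv2.INTER_CUBIC)[:,:,::-1])
E
```

```text
(array([506.38504919, -14.26986434, 260.0886769 ]), array([ 3.14144762e+00, -1.85924803e-04,  1.55091968e-03])) 3.2917
```

View pics/w2c.png

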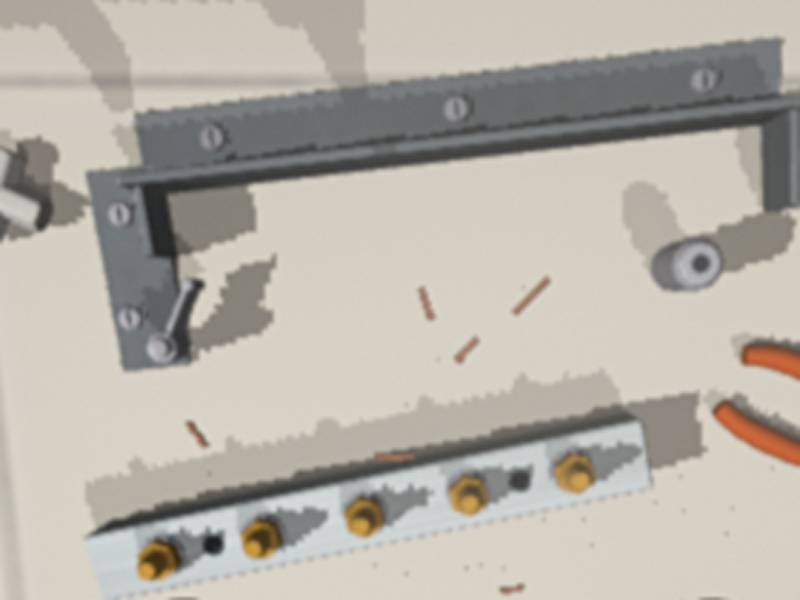

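This crop shows everything clearly. In crop pixels, the post top is at (700,262) and the catch pin top at (161,347). The bar's top corners are at about (88,537), (103,598), (638,420) and (651,487). The pliers' handles start at (720,410) and (745,355).

```bash
cat >> h.py <<'E'
def crop2(px): return np.array(px,float)/2.857+[120,20]
def tobr(B,p):  # world xy -> bracket xy ; B=(x,y,yaw)
    a=B[2]; return (np.atleast_2d(p)-B[:2])@np.array([[np.cos(a),-np.sin(a)],[np.sin(a),np.cos(a)]])
def tow(B,p):
    a=B[2]; return np.atleast_2d(p)@np.array([[np.cos(a),np.sin(a)],[-np.sin(a),np.cos(a)]])+B[:2]
E
python3 - <<'E'
from h import *
P=np.load('w2.npy'); c=cam('wrist',P)
post=ray(c,crop2([[700,262]]),44)[0]; pin=ray(c,crop2([[161,347]]),36)[0]
d=pin-post; e=np.array([-9,212.5]); print('dist',np.hypot(*d),np.hypot(*e))
yaw=np.arctan2(d[1],d[0])-np.arctan2(e[1],e[0])
B=np.r_[0,0,yaw]; B[:2]=(post+pin)/2-tow(B,[(-56.5,21.25)])[0]; print('B',B,np.degrees(yaw))
np.save('B.npy',B)
print('back top edge',tobr(B,ray(c,crop2([[145,184],[760,110]]),38)).round(1))
print('cheek', tobr(B,ray(c,crop2([[765,210],[175,256]]),0)).round(1))
bc=ray(c,crop2([[88,537],[103,598],[638,420],[651,487]]),30); b=tobr(B,bc); print(b.round(1))
ctr=b.mean(0); ax=b[:2].mean(0)-b[2:].mean(0); print('bar',ctr,np.hypot(*ax),np.degrees(np.arctan2(-ax[0],ax[1])))
print('pliers',tobr(B,ray(c,crop2([[715,410],[742,355]]),10)).round(1))
print('tip',tobr(B,ray(c,crop2([[195,285]]),30)).round(1))
E
```

```text
Traceback (most recent call last):
  File "h.py", line 9, in cam
    pos,rv=pose; M=p['mount']; Rt=R.from_rotvec(rv).as_matrix()
    ^^^^^^
ValueError: too many values to unpack (expected 2)
```

```bash
python3 - <<'E'
from h import *
P=np.load('w2.npy'); c=cam('wrist',(P[:3],P[3:]))
post=ray(c,crop2([[700,262]]),44)[0]; pin=ray(c,crop2([[161,347]]),36)[0]
d=pin-post; e=np.array([-9,212.5]); print('dist',np.hypot(*d),np.hypot(*e))
yaw=np.arctan2(d[1],d[0])-np.arctan2(e[1],e[0])
B=np.r_[0,0,yaw]; B[:2]=(post+pin)/2-tow(B,[(-56.5,21.25)])[0]; print('B',B,np.degrees(yaw))
np.save('B.npy',B)
print('back top edge',tobr(B,ray(c,crop2([[145,184],[760,110]]),38)).round(1))
print('cheek', tobr(B,ray(c,crop2([[765,210],[175,256]]),0)).round(1))
bc=ray(c,crop2([[88,537],[103,598],[638,420],[651,487]]),30); b=tobr(B,bc); print(b.round(1))
ctr=b.mean(0); ax=b[:2].mean(0)-b[2:].mean(0); print('bar',ctr,np.hypot(*ax),np.degrees(np.arctan2(-ax[0],ax[1])))
print('pliers',tobr(B,ray(c,crop2([[715,410],[742,355]]),10)).round(1))
print('tip',tobr(B,ray(c,crop2([[195,285]]),30)).round(1))
E
```

```text
dist 210.6599822753769 212.69050284392108
B [ 6.27144463e+02 -1.90332633e+01  1.08409614e-01] 6.211413360147613
back top edge [[  -0.9  120.7]
 [  -0.4 -109.9]]
cheek [[ -33.8 -123.7]
 [ -24.9  124.8]]
[[-135.3  173.5]
 [-162.6  172.6]
 [-111.3  -59.9]
 [-139.8  -63.6]]
bar [-137.24358186   55.63490524] 235.9838613809887 5.685975829403626
pliers [[-113.7  -96.9]
 [ -91.6 -109.2]]
tip [[-38.8 110.6]]
```

```bash
cat >> h.py <<'E'
B=np.load('B.npy')
def tool(c,th,off,z=27,dyaw=0):
    """TCP pose for a bar pose: centre c (bracket xy), angle th deg; off = tool position in bar frame"""
    t=np.radians(th); p=np.array(c)+np.array([[np.cos(t),-np.sin(t)],[np.sin(t),np.cos(t)]])@off
    return np.r_[tow(B,p)[0],z], rot(B[2]+t+dyaw)
def go(c,th,off,z=27,v=60,dyaw=0):
    p,r=tool(c,th,off,z,dyaw); move_l(p,r,v=v)
def F():
    f=get_wrist_force(); a=B[2]; return np.round([f[0]*np.cos(a)+f[1]*np.sin(a),-f[0]*np.sin(a)+f[1]*np.cos(a),f[2]],1)
E
python3 - <<'E'
from h import *
c0=np.array([-137.2,55.6]); th0=5.7
ungrasp()
go(c0,th0,[-47,0],80,v=250); go(c0,th0,[-47,0],27,v=150); print(get_clock(),F(),get_finger_gap())
c1=np.array([-76,68]); th1=17.5
go(c0,th0,[-26,0],v=60); print(F())
for s in np.linspace(0,1,6)[1:]:
    th=th0+s*(th1-th0); c=c0+s*(c1-c0); c[1]=c0[1]+(c1-c0)[1]*(s*.75+.25*s*s)
    go(c,th,[-25,0],v=50); print(th.round(1),c.round(),F(),get_clock())
go(c1,th1,[-40,0],v=100); go(c1,th1,[-40,0],100,v=200)
# look
p,r=tool([-150,30],0,[0,0],260); move_l(p,r,v=300); sleep(.2)
pose=np.r_[get_ee_pos(),get_tcp_rot()]; np.save('w3.npy',pose); im,c=shot('wrist','w3.png')
cv2.imwrite('pics/w3c.png',cv2.resize(im[20:230,120:400],None,fx=2.857,fy=2.857,interpolation=cv2.INTER_CUBIC)[:,:,::-1]); print(get_clock())
E
```

```text
4.9833 [0.2 0.5 0.7] 87.70335998545649
[ 0.1  0.3 -0. ]
8.1 [-125.   58.] [-1.1  0.1 -0.7] 5.9
10.4 [-113.   60.] [-1.1  0.   0.8] 6.3
12.8 [-100.   62.] [-0.1 -0.  -0.9] 6.7
15.1 [-88.  65.] [-0.3  0.3 -0.3] 7.1
17.5 [-76.  68.] [-0.3  0.6  0.5] 7.5
9.2667
```

View pics/w3c.png

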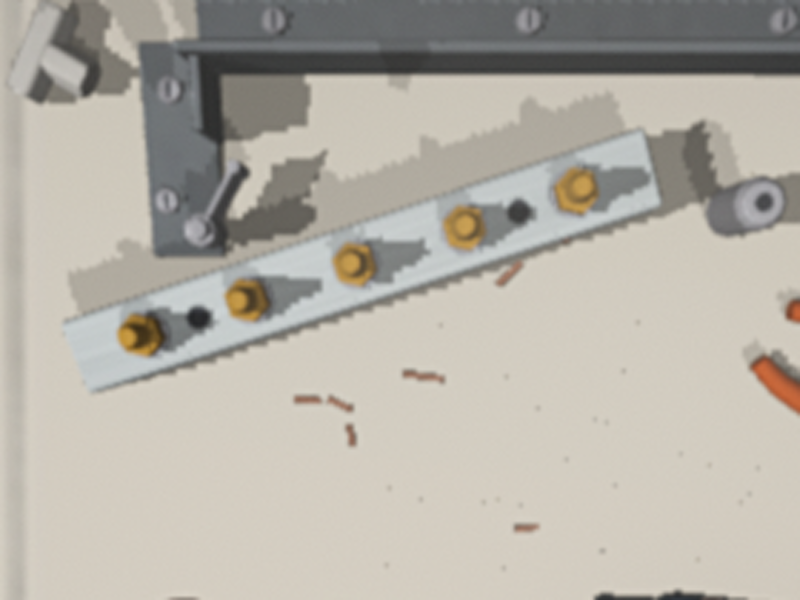

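The bar now lies angled in front of the bay. Its top corners are at (64,322), (93,391), (642,130) and (661,206), the pin top is at (199,229), and the post top is at (766,202), just right of the bar's end.

```bash
cat >> h.py <<'E'
def meas(fn,LB,LF,RB,RF,pin=None,post=None):
    P=np.load(fn); c=cam('wrist',(P[:3],P[3:]))
    b=tobr(B,ray(c,crop2([LB,LF,RB,RF]),30)); print(b.round(1))
    e=np.zeros(2); n=0
    if pin: d=tobr(B,ray(c,crop2([pin]),36))[0]-[-61,127.5]; print('pin err',d.round(1)); e+=d; n+=1
    if post: d=tobr(B,ray(c,crop2([post]),44))[0]-[-52,-85]; print('post err',d.round(1)); e+=d; n+=1
    ax=b[:2].mean(0)-b[2:].mean(0); th=np.degrees(np.arctan2(-ax[0],ax[1]))
    ctr=b.mean(0)-(e/n if n else 0); print('bar',ctr.round(1),'len',np.hypot(*ax).round(1),'th',th.round(2))
    t=np.radians(th); nn=np.array([np.cos(t),np.sin(t)]); d=np.array([np.sin(t),-np.cos(t)])
    print('post clearance',((ctr-15*nn-[-52,-85])@nn-10).round(1),'foot',(([-70,125]-ctr)@nn-15).round(1),'right tip corner',(ctr-15*nn+120*d).round(1),(ctr+15*nn+120*d).round(1))
    return ctr,th
E
python3 - <<'E'
from h import *
meas('w3.npy',[64,322],[93,391],[642,130],[661,206],[199,229],[766,202])
E
```

```text
[[ -96.   184. ]
 [-123.1  175.2]
 [ -25.6  -40.9]
 [ -52.7  -49.6]]
pin err [-0.4 -0.8]
post err [-0.5 -0.1]
bar [-73.9  67.6] len 235.6 th 17.4
post clearance -0.3 foot 5.9 right tip corner [-52.3 -51.4] [-23.7 -42.4]
```

```bash
python3 - <<'E'
from h import *
th=17.4; c=np.array([-73.9,67.6]); t=np.radians(th); n=np.array([np.cos(t),np.sin(t)]); d=np.array([np.sin(t),-np.cos(t)])
go(c,th,[-45,0],100,v=300); go(c,th,[-45,0],27,v=150)
c=c+2.2*n; go(c,th,[-29,0],v=60); go(c,th,[-27,0],v=20); print(F(),get_clock())
go(c,th,[-45,0],v=120); go(c,th,[-45,0],100,v=250); grab()
go(c,th,[0,160],100,v=300); go(c,th,[0,160],27,v=150); go(c,th,[0,135],v=80); print(F(),get_clock())
for s in (15,30,45,55,62):
    go(c+s*d,th,[0,133.5],v=50); print(s,F(),get_clock())
    if np.abs(F()).max()>15: break
go(c+s*d,th,[0,150],v=100); go(c+s*d,th,[0,150],100,v=250)
p,r=tool([-150,0],0,[0,0],260); move_l(p,r,v=300); sleep(.2)
pose=np.r_[get_ee_pos(),get_tcp_rot()]; np.save('w4.npy',pose); im,cc=shot('wrist','w4.png')
cv2.imwrite('pics/w4c.png',cv2.resize(im[20:230,120:400],None,fx=2.857,fy=2.857,interpolation=cv2.INTER_CUBIC)[:,:,::-1]); print(get_clock())
E
```

```text
[ 0.4  0.4 -0.5] 11.3
[ 0.1 -0.6 -0.5] 15.1833
15 [ 0.1 -0.2  0.3] 15.6667
30 [-0.2  0.5  0.6] 16.1167
45 [-1.2 -0.6  0.4] 16.5667
55 [-0.8 -0.7  0.4] 16.9167
62 [-0.6  0.3  0.7] 17.2083
19.125
```

View pics/w4c.png

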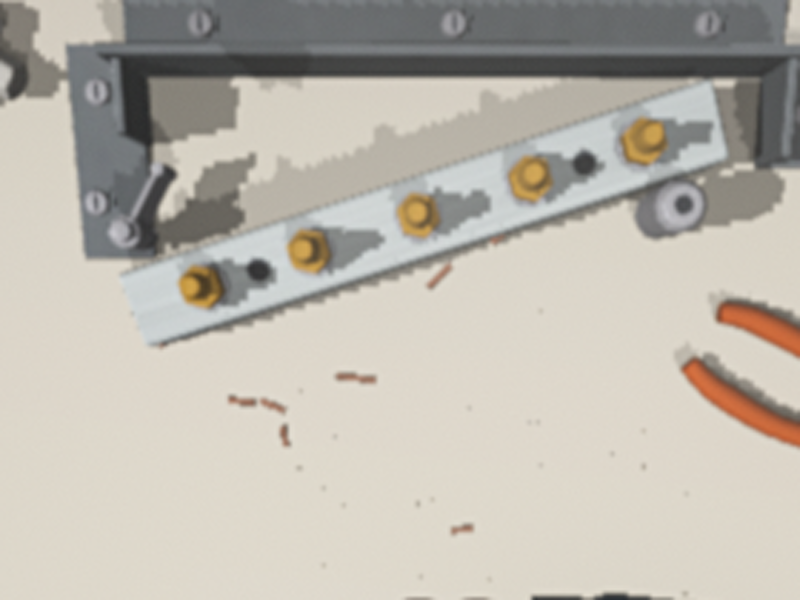

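The right end is now behind the post. The bar's top corners are at (121,276), (151,345), (712,83) and (728,160), with the pin at (124,232) and the post at (684,205).

```bash
python3 - <<'E'
from h import *
meas('w4.npy',[121,276],[151,345],[712,83],[728,160],[124,232],[684,205])
E
```

```text
[[ -77.8  130.9]
 [-104.3  121.3]
 [  -8.3  -95.6]
 [ -35.2 -103.6]]
pin err [-0.7 -1.2]
post err [-0.7  0.5]
bar [-55.7  13.6] len 236.0 th 17.08
post clearance 0.4 foot 4.1 right tip corner [ -34.8 -105.5] [ -6.1 -96.7]
```

```bash
cat >> h.py <<'E'
def nd(th):
    t=np.radians(th); return np.array([np.cos(t),np.sin(t)]),np.array([np.sin(t),-np.cos(t)])
def pose_from_corner(th,k=(-28.7,-122)):
    n,d=nd(th); return np.array(k)+15*n-120*d
E
python3 - <<'E'
from h import *
th=17.1; c=np.array([-55.7,13.6]); n,d=nd(th)
go(c,th,[-2,145],100,v=300); go(c,th,[-2,145],27,v=150)
for s in (0,5,9,12,15,18):
    go(c+s*d,th,[-2,128.5],v=40); f=F(); print(s,f,get_clock())
    if np.abs(f[:2]).max()>6: break
go(c+s*d,th,[-2,150],v=100); go(c+s*d,th,[-2,150],100,v=250)
c=pose_from_corner(17.1)
go(c,17.1,[-45,55],100,v=300); go(c,17.1,[-45,55],27,v=150)
for th in (17,16,15,14):
    c=pose_from_corner(th); go(c,th,[-27,55],v=40); print(th,c.round(1),F(),get_clock())
go(c,th,[-45,55],v=100); go(c,th,[-45,55],100,v=250)
p,r=tool([-150,0],0,[0,0],260); move_l(p,r,v=300); sleep(.2)
pose=np.r_[get_ee_pos(),get_tcp_rot()]; np.save('w5.npy',pose); im,cc=shot('wrist','w5.png')
cv2.imwrite('pics/w5c.png',cv2.resize(im[20:230,120:400],None,fx=2.857,fy=2.857,interpolation=cv2.INTER_CUBIC)[:,:,::-1]); print(get_clock())
E
```

```text
0 [ 0.6  0.2 -0.2] 21.225
5 [-1.5  1.5  2.1] 21.5
9 [-1.8  1.1  1.5] 21.75
12 [-1.1  1.7  2.1] 22.0
15 [-0.7  2.3  0.9] 22.25
18 [ 0.1  1.3 -0.7] 22.5
17 [-49.4  -2.9] [-0.2  0.5  0.1] 25.0417
16 [-47.4  -2.5] [-1.3  1.3  0.6] 25.2917
15 [-45.3  -2.2] [-2.9  0.3 -0.1] 25.5417
14 [-43.2  -1.9] [-1.8  0.8 -1.1] 25.7917
27.5417
```

View pics/w5c.png

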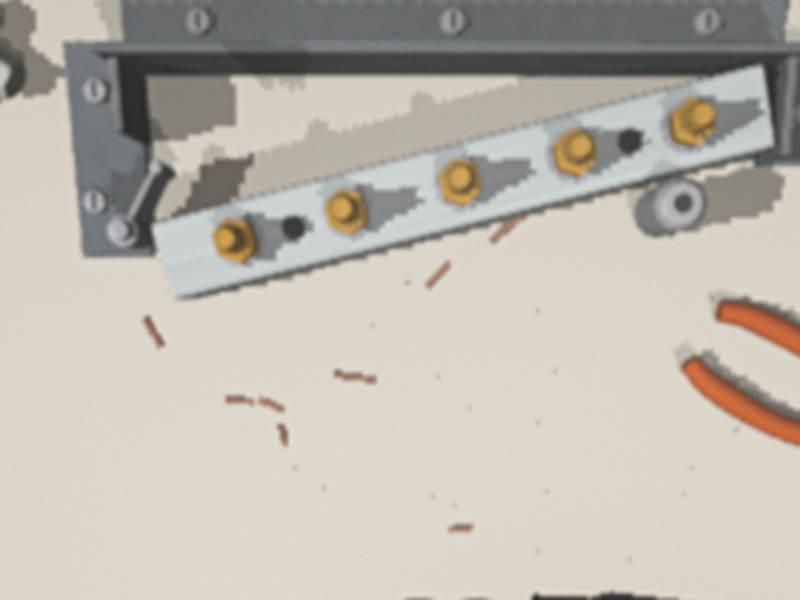

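The corners are now at LB (153,227), LF (178,298), RB (766,65) and RF (775,145). The left end is just beside the pin (122,230), about to meet the catch.

```bash
python3 - <<'E'
from h import *
c,th=meas('w5.npy',[153,227],[178,298],[766,65],[775,145],[122,231],[684,205])
n,d=nd(th); print('left back corner',c+15*n-120*d, c-15*n-120*d)
E
```

```text
[[ -60.   116.3]
 [ -86.6  108.5]
 [  -3.  -115.4]
 [ -30.6 -121.1]]
pin err [-0.8 -1.2]
post err [-1.3  0.3]
bar [-44.   -2.5] len 237.5 th 13.76
post clearance 2.4 foot -9.9 right tip corner [ -30.  -122.6] [  -0.9 -115.5]
left back corner [-57.95728881 117.6469696 ] [-87.09571896 110.50891045]
```

```bash
python3 - <<'E'
from h import *
th=13.8; c=pose_from_corner(th,(-30,-122.6))
go(c,th,[-45,60],100,v=300); go(c,th,[-45,60],27,v=150)
for th in (12,10,8,6,4,2,1,0):
    c=pose_from_corner(th,(-30,-122.6)); go(c,th,[-27,60-5*(1-th/13.8)],v=40); f=F(); print(th,f,get_clock())
    if np.abs(f).max()>30: break
go(c,th,[-45,55],v=100); go(c,th,[-45,55],100,v=250)
p,r=tool([-150,0],0,[0,0],260); move_l(p,r,v=300); sleep(.2)
pose=np.r_[get_ee_pos(),get_tcp_rot()]; np.save('w6.npy',pose); im,cc=shot('wrist','w6.png')
cv2.imwrite('pics/w6c.png',cv2.resize(im[20:230,120:400],None,fx=2.857,fy=2.857,interpolation=cv2.INTER_CUBIC)[:,:,::-1]); print(get_clock())
E
```

```text
12 [-2.   1.1  1.6] 29.6417
10 [-5.3 -0.3  3.4] 29.95
8 [-6.1 -0.6  2. ] 30.2583
6 [-18.   -3.5  13.8] 30.5667
4 [-2.6  1.3 -1.3] 30.875
2 [-1.2  1.1 -0.3] 31.175
1 [-3.8  2.8 -1.9] 31.425
0 [-1.6 -0.  -0.3] 31.675
33.4833
```

View pics/w6c.png

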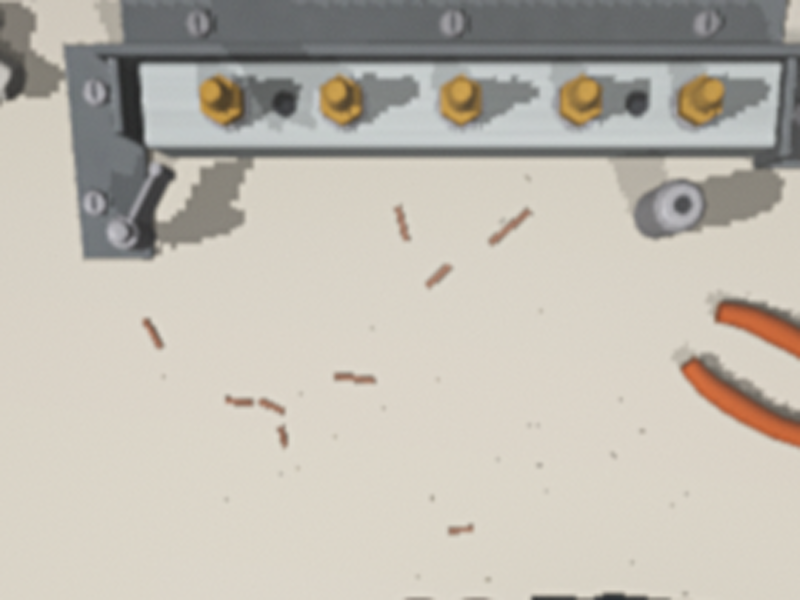

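The bar is in, between rows 62 and 150, and the catch has snapped shut in front of it with its tip at (165,172). I'll finish with a square two-finger push until it bears firmly on the back.

```bash
python3 - <<'E'
from h import *
c=np.array([-15,0]); ungrasp()
go(c,0,[-45,4],100,v=300); go(c,0,[-45,4],27,v=150)
for x in (-30,-28,-27,-26,-25,-24,-23,-22):
    go(c,0,[x,4],v=30); f=F(); print(x,f,tobr(B,get_ee_pos()[:2]).round(1),get_clock())
    if abs(f[0])>18: break
go(c,0,[-50,4],v=80); go(c,0,[-50,4],110,v=250)
p,r=tool([-150,0],0,[0,0],220); move_l(p,r,v=300); sleep(.2)
pose=np.r_[get_ee_pos(),get_tcp_rot()]; np.save('w7.npy',pose); im,cc=shot('wrist','w7.png')
cv2.imwrite('pics/w7c.png',cv2.resize(im[20:170,120:400],None,fx=2.857,fy=2.857,interpolation=cv2.INTER_CUBIC)[:,:,::-1]); print(get_clock())
E
```

```text
-30 [-0.2 -0.4  0.9] [[-45.1   4.1]] 36.9
-28 [-0.1 -0.1  0.3] [[-43.   4.]] 37.15
-27 [-0.3 -0.6  0.8] [[-42.   4.]] 37.4
-26 [-0.  -0.4 -0.3] [[-41.   4.]] 37.65
-25 [-2.6 -0.1  3.4] [[-41.    4.1]] 37.9
-24 [-5.6 -0.3  4.9] [[-40.7   4.1]] 38.15
-23 [-8.2 -1.4  6.9] [[-40.7   4.2]] 38.4
-22 [-9.8 -1.7  8.7] [[-40.7   4.2]] 38.65
40.5
```

View pics/w7c.png

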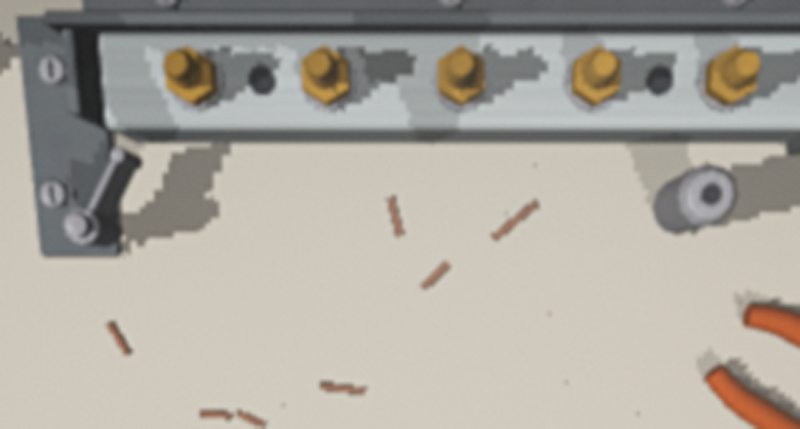

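The press built up force with no further movement of the bar, so it bears on the back. The catch tip at (122,155) sits in front of the bar's left end, and the bar's edges run parallel to the back. The robot is clear, so I'm handing in.

```bash
python3 -c "
from cell import *
print(hand_in(),get_clock())"
```

```text
the job is handed in; nothing more can be done
the job is handed in; nothing more can be done
```

The manifold is home in its bracket: the right end went in behind the post first, then the left end swung in, the catch shut in front of it, and the bar was pressed flush against the back; the job is handed in (about 41 s of the 72 s used, verdict not shown).

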